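# Clear a jammed gumball tube from the metal detector

### The arm

A 7-joint arm with a two-finger parallel gripper is mounted at the origin on the work surface. World frame = base frame: x ahead of the robot, y to its left, z up, the work surface at z = 0. Lengths are in mm, angles in rad, forces in N, time in s.
With the tool pointing down it reaches from about 400 to 850 mm from the base axis. Payload 6.9 kg.
Tool frame: the origin (TCP) lies at the centre of the arm's flange, where the gripper is bolted on; the fingertips stand ctrl.tip_extent ahead of it and the grasp point (between the pads) lies 155 mm ahead of it (ctrl.tip_extent is the distance from the TCP to the fingertips, in mm); z points along the fingers, y is the line along which they close (so a half turn about z gives the same grasp; the last joint's range is limited). The gripper opens to 85 mm and grips with 20 to 120 N. Pads are 22 mm wide; open, the fingers measure 114 mm over their backs; the gripper's body (76 mm by 85 mm) begins 54 mm behind the grasp point. The pads swing forward as they close: fully open they stand 13 mm farther back than shut.
Start: joints at [-1.21, 0.507, -0.238, 1.5, 0.126, 1.149, -0.155], TCP at [158.16, 604.651, 404.675] pointing down, gripper open.
Joint ranges: [-3.08, 3.08], [-0.24, 2.05], [-1.43, 1.35], [0, 2.5], [-1.52, 4.66], [0.17, 1.96], [-2.89, 2.89]. Speed limits (rad/s): [2.39, 2.39, 3.14, 3.14, 3.14, 3.14, 3.14].

### API

Orientations are given as a rotation vector (axis times angle).
In Python, from bench import ctrl gives the robot as it stands. The module is installed in compiled form; this text tells all that it offers. Calls block until the motion is done:
- ctrl.goto(position, orientation): joint-space move of the TCP to a pose.
- ctrl.move_l(position, ori=None, v=150, stop_force=None): straight line of the TCP; ori=None keeps the orientation; v is the mean speed in mm/s. With stop_force (N) it stops when the force on the tool has changed by that much, and returns True; else False.
- ctrl.movej(angles): joint-space move.
- ctrl.move_gripper(opening): finger opening in mm; the grip force is fixed at half the most; returns when the fingers have stopped.
- ctrl.sleep(seconds).
- ctrl.inverse_kinematics(position, orientation): joint angles nearest the present ones, or None.
- ctrl.get_obs(): the state.
- ctrl.get_image(name): name is "scene" or "top" or "wrist"; returns (picture, depth): 420x560x3 uint8, blue, green, red; 420x560 float32, mm along the optical axis (not along the pixel's ray), 0 where there is no reading.
- ctrl.camera_params(name): a dict with "K" (3x3 intrinsics, pixels), "rvec" (rotation vector, rad) and "tvec" (3), from world to camera coordinates, as OpenCV has them. Camera axes: x right, y down, z forward; pixel columns grow to the right and rows downward; lengths in mm; the calibration is good to about 2 mm. A picture is of the moment at which its call begins: read the wrist's pose just before it. camera_params takes no time and is no camera call; for the wrist camera it gives the pose at the moment of the call.
A pose or a line that the arm cannot do raises ctrl.PlanningError and nothing moves.
- ctrl.sign_off(): hands the job in; it is judged then, once.
The state is a dict: "time_s": time; "joint_pos": joint angles; "qd": joint speeds; "joint_efforts": joint torques, N m; "ee_pos": TCP position; "ee_rot": TCP orientation; "contact_force": force on the tool from outside, world axes, zero at the start; "torque": the same for the moment, N m; "gripper_width": finger opening in mm; "grip_force": force on a finger pad.
Only numpy, scipy, OpenCV 4.12 (cv2) and the standard library are available. Lean on these libraries where they do the work, as an engineer would, in place of code of your own. Each camera call takes 0.05 s, during which the arm holds its last target. There are 200 camera calls.

### The job

A tube of gumballs has jammed in the metal detector's tunnel on the packing line. Before you touch the tube, push the red emergency stop in until it latches; then draw the tube out and stand it, black lid up, in the red hold cup, setting it down on the cup's floor rather than letting it fall. Only when it stands there, turn the stop's head clockwise until it springs back out so that the line can run again, and leave the other goods on the counter where they are.

Things in the scene. Friction and masses are not known exactly. Their poses are not given: they have to be found in the camera images.
- tube: the jammed tube: clear, round (32 mm across), green gumballs, 190 mm long, 0.11 to 0.22 kg; hexagonal green foot 14 mm long and black lid 22 mm long, both 36 mm across flats (42 across corners), so it cannot roll. Origin: centre of the foot's end face; z axis runs to the lid. It lies roughly along the belt, axis 18 mm above it, lid inside the tunnel, foot sticking 70 to 95 mm out.
- tube_lid (a point): centre of the end face of the jammed tube's black lid, 190 mm from the foot along its z axis
- conveyor: fixed blue belt conveyor carrying a stainless metal-detector head. Origin on the counter under its middle; the belt runs along its y axis from -346 to +466 mm, top 84 mm above the counter, 150 mm wide (184 mm with the side beams, 4 mm lower than the belt). The belt does not move; it is empty on the head's -y side, and the tube may be laid down there.
- tunnel_mouth (a point): centre of the tunnel's mouth on the -y side of the detector head, at belt level. The head reaches from here 180 mm towards +y of the conveyor, is 280 mm wide and 270 mm high above the counter (a beacon on its rear corner: 330); the tunnel, right through it, is 180 mm wide and 101 mm high.
- red_cup: red hold cup, empty, fixed to the counter by a steel strap (110 x 26 x 4 mm, along its x axis). Round, 74 mm outside, 68 mm inside, 100 mm high, inner floor 5 mm above the counter. Origin: centre of its underside. It, the green cup and the emergency stop take three places before the conveyor in any order.
- green_cup: the same cup in green, with one good tube standing in it; not to be used. Origin: centre of its underside
- good_tube: tube of blue-green gumballs, same make as the jammed one, standing in the green cup; leave it. Origin: centre of its foot, z axis to its lid
- estop: emergency-stop station fixed to the counter: yellow box 74 x 74 mm, top 56 mm above the counter (a dark bezel, 33 mm across, 6 mm more). Origin: centre of its underside. On it an upright red mushroom head, 44 mm across, 20 mm thick, its rim straight from 4 to 14 mm above its underside; underside 18 mm above the box when out (top 94 mm above the counter).
- stop_head (a point): centre of the top of the red mushroom head (moves with it)
- stop_press (a joint): how far the head is pushed in, m: 0 fully out, hard stop at 0.009. A spring resists, about 5 N at first and 12 N near the bottom (with a short knock of 20 N or so as a moving hand first meets it: keep pressing); pushed right in, a catch snaps over it just past 0.007 and it stays at about 0.006 when let go.
- stop_turn (a joint): how far the head is turned, rad: 0 at rest, grows clockwise seen from above, hard stop at 0.87. A light spring (under 0.12 N m) turns it back. Latched in, a turn past about 0.7 clears the catch: the head springs out as soon as nothing holds it down, and turns back to 0. Turning it while it is out does nothing.
- gumball_jar: lidded jar of white gumballs, 72 mm across, 101 mm high, beyond the conveyor's -y end; leave it. Origin: centre of its underside
- box_green: green-striped favour box, 56 x 56 x 94 mm, near the robot on its left; leave it. Origin: centre of its underside
- box_black: black-striped favour box, same size, beside it; leave it. Origin: centre of its underside
- scoop: aluminium candy scoop with a black handle, 190 mm long and 31 mm high, lying in front of the metal detector; leave it. Origin: under the back of its blade
- label_roll: roll of labels, 84 mm across, 45 mm high, near the robot on its right; leave it. Origin: centre of its underside
Mind the look-alikes: they are no part of the job. What is shaped like the estop but purple is not meant.

How it is judged (in metres and radians):
On the way, in this order (a step that is already met when the one before it is completed fails the run):
1. the emergency stop is pushed in and stays latched (at least 4.5 mm in) with the robot off it (value of joint stop_press above 0.0045 m and contact force between each of the fingers, the arm and estop below 0.3 N), for 0.2 s.
2. with the stop still latched, the tube stands in the red cup, lid up, its foot on the cup's floor, and is let go (horizontal distance between tube and red_cup below 0.03 m and z of tube in the frame of red_cup below 0.02 m and angle between tube's own z axis and vertical below 0.42 rad and contact force between the fingers and tube below 0.2 N and linear speed of tube below 0.03 m/s and value of joint stop_press above 0.0045 m), for 0.2 s.
At the end, for the whole second after the job is handed in: the jammed tube stands at rest and released in the red cup with its lid up: foot within 20 mm of the cup's underside level, within 30 mm of its axis, leaning less than 0.42 rad (any lean the cup allows); the emergency stop's head is back out (less than 1.5 mm in) and turned back (less than 0.15 rad) (horizontal distance between tube and red_cup below 0.03 m and z of tube in the frame of red_cup below 0.02 m and angle between tube's own z axis and vertical below 0.42 rad and linear speed of tube below 0.03 m/s and contact force between the fingers and tube below 0.2 N and value of joint stop_press below 0.0015 m and value of joint stop_turn below 0.15 rad); the robot touches nothing.
It fails at once if the robot touches the jammed tube while the emergency stop is not latched in (value of joint stop_press below 0.0035 m and contact force between any of the fingers, the arm and tube above 0.5 N).
It fails at once if the jammed tube is let fall (faster than 0.75 m/s while not held, a fall of some 30 mm) (linear speed of tube above 0.75 m/s and contact force between the fingers and tube below 0.2 N).
It fails at once if a bystander (good tube, jar, favour box, scoop or label roll) is shifted by more than 40 mm or the good tube is taken out (distance of any of good_tube, gumball_jar, box_green, box_black, scoop, label_roll from where it was at the start of the episode above 0.04 m).
It also fails if it takes over 72 s, if anything falls off the work surface, if the arm or the gripper's body presses on something with over 40 N, if the wrist force passes 120 N, or if a joint passes its speed limit or range.

## Working session

There is one attempt and no reset: what is moved stays moved. The work goes in short steps, each a Python script; the robot and the scene stay as the last script left them, time stands still between calls to the robot, and variables do not carry over. Pictures are saved under pics/ and viewed, at most 10 in all, crops included, and the job is handed in when it is done.

```bash
mkdir -p pics
cat > h.py <<'E'
import numpy as np, cv2
from bench import ctrl
from scipy.spatial.transform import Rotation as R
def snap(name,fn):
    p=ctrl.camera_params(name); im,d=ctrl.get_image(name)
    cv2.imwrite(f'pics/{fn}.png',im); np.savez(f'pics/{fn}.npz',d=d,K=p['K'],r=p['rvec'],t=p['tvec']); return im,d
def cloud(fn):
    z=np.load(f'pics/{fn}.npz'); d=z['d']; K=z['K']; v,u=np.mgrid[:d.shape[0],:d.shape[1]]
    c=np.stack([(u-K[0,2])/K[0,0]*d,(v-K[1,2])/K[1,1]*d,d],-1)
    w=(c-z['t'].ravel())@cv2.Rodrigues(z['r'])[0]; w[d==0]=np.nan; return w
def ray(fn,u,v,zp):
    "intersection of pixel ray with plane z=zp"
    z=np.load(f'pics/{fn}.npz');K=z['K'];Rm=cv2.Rodrigues(z['r'])[0]
    o=-Rm.T@z['t'].ravel(); d=Rm.T@np.array([(u-K[0,2])/K[0,0],(v-K[1,2])/K[1,1],1]); return o+d*(zp-o[2])/d[2]
E
python3 - <<'E'
from h import *
for n in('scene','top','wrist'):
    snap(n,n+'0'); p=ctrl.camera_params(n); print(n,p['K'][0][0],-cv2.Rodrigues(np.array(p['rvec']))[0].T@np.array(p['tvec']).ravel())
print(ctrl.tip_extent,ctrl.get_obs())
E
```

```text
scene 503.36826223858367 [1333.45405705 -510.28675519 1127.09443641]
top 543.5379789547959 [ 168.41443771  -58.66415548 1775.33259167]
wrist 289.4639681464216 [ 90.22572744 622.74215194 373.6117567 ]
173.4 {'time_s': 0.15, 'joint_pos': array([-1.20953773,  0.50817342, -0.23756953,  1.5008626 ,  0.12570469,
        1.14894025, -0.15478277]), 'qd': array([-0.00012118, -0.00269315, -0.00036727, -0.00420201, -0.00048893,
        0.0014101 ,  0.00045663]), 'joint_efforts': array([-1.30466298e-03, -6.21013713e+01, -2.18917720e+00, -2.49840921e+01,
        1.26787950e-02,  9.08584858e-03,  3.14244255e-05]), 'ee_pos': array([158.12825871, 604.52716413, 404.02643379]), 'ee_rot': array([-4.00559848e-01, -3.11578406e+00,  2.17490153e-03]), 'contact_force': array([ 0.07021614,  0.10184914, -0.11193388]), 'torque': array([-0.04203345,  0.01193301,  0.01209202]), 'grip_force': 0.0, 'gripper_width': 85.46154920090417}
```

View pics/top0.png

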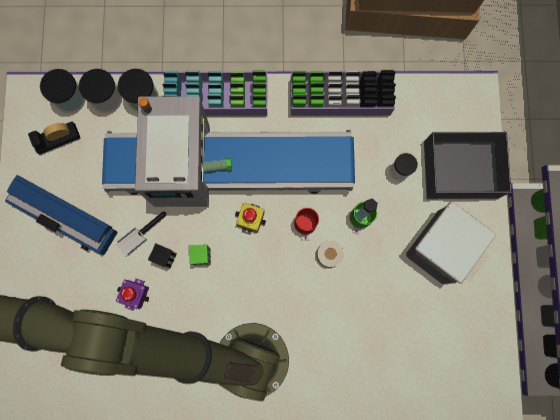

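View pics/scene0.png

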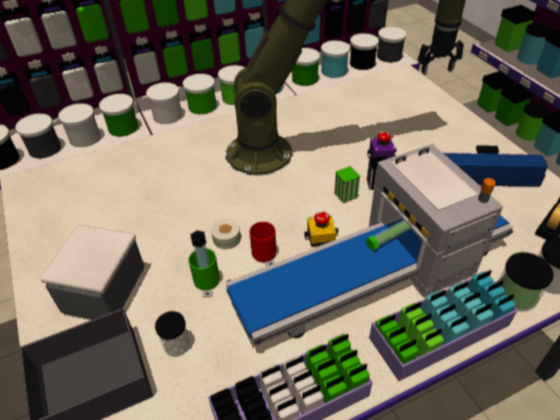

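The top picture shows +x up and +y left.
- **Stop:** the yellow one at top (250,217), scene (321,225). The purple one at top (130,294) is the decoy.
- **Cups:** the red cup is at top (306,221), scene (263,242). The green cup at top (362,214) holds the good tube.
- **Jammed tube:** its foot is at top (228,165), scene (376,242). The crates and green favour box are look-alikes only.

Run:
```python
from h import *
def comp(fn,box,kind):
    im=cv2.imread(f'pics/{fn}.png'); h=cv2.cvtColor(im,cv2.COLOR_BGR2HSV).astype(int); H,S,V=h[...,0],h[...,1],h[...,2]
    m={'red':((H<8)|(H>172))&(S>130)&(V>60),'yel':(H>18)&(H<34)&(S>130)&(V>70),'grn':(H>40)&(H<85)&(S>80)&(V>50),'blue':(H>95)&(H<125)&(S>100)}[kind]
    mm=np.zeros_like(m); u0,v0,u1,v1=box; mm[v0:v1,u0:u1]=m[v0:v1,u0:u1]; return mm
for fn,bx in(('top0',{'stop':(230,195,270,240,'red'),'box':(230,195,270,240,'yel'),'cup':(290,200,325,240,'red'),'gcup':(345,195,380,232,'grn'),'tube':(200,150,240,180,'grn'),'belt':(205,130,360,192,'blue')}),
 ('scene0',{'stop':(305,205,335,230,'red'),'box':(300,205,340,250,'yel'),'cup':(245,220,280,265,'red'),'gcup':(180,245,225,295,'grn'),'tube':(360,215,420,255,'grn')})):
    w=cloud(fn)
    for k,b in bx.items():
        m=comp(fn,b[:4],b[4]); p=w[m]; p=p[~np.isnan(p[:,0])]; v,u=np.nonzero(m)
        zt=np.percentile(p[:,2],95); q=p[p[:,2]>zt-8]
        print(fn,k,len(p),'z95 %.0f'%zt,'topmean',q.mean(0).round(0),'mid',((q.min(0)+q.max(0))/2).round(0),'ext',(q.max(0)-q.min(0)).round(0),'px',u.mean().round(1),v.mean().round(1))
        if k in('belt','tube'):
            r=cv2.minAreaRect(q[:,:2].astype(np.float32)); print('   rect',r)
a=cv2.imread('pics/top0.png')[110:250,120:400]; b=cv2.imread('pics/scene0.png')[190:300,180:440]
a=cv2.resize(a,(784,392),interpolation=3)
cv2.imwrite('pics/cropT.png',a)
```

```text
top0 stop 120 z95 98 topmean [451.   5.  93.] mid [452.   5.  95.] ext [38. 41. 12.] px 249.5 214.4
top0 box 361 z95 63 topmean [447.   4.  59.] mid [451.   4.  68.] ext [85. 83. 26.] px 250.1 217.8
top0 cup 485 z95 101 topmean [ 435. -174.   99.] mid [ 434. -173.  101.] ext [73. 72. 17.] px 306.0 220.4
top0 gcup 331 z95 101 topmean [ 445. -349.  101.] mid [ 453. -357.  132.] ext [71. 71. 78.] px 361.4 216.9
top0 tube 72 z95 125 topmean [610.  71. 122.] mid [609.  72. 123.] ext [26. 13. 12.] px 227.9 164.3
   rect ((609.2239379882812, 71.67462158203125), (13.069443702697754, 26.27890968322754), 89.2270736694336)
top0 belt 6419 z95 90 topmean [631. -97.  86.] mid [630. -88.  93.] ext [151. 475.  23.] px 281.5 158.9
   rect ((631.3347778320312, -88.50582885742188), (150.18829345703125, 475.23565673828125), 0.3061908185482025)
scene0 stop 140 z95 96 topmean [460.   3.  93.] mid [459.   3.  94.] ext [37. 40. 10.] px 321.5 217.8
scene0 box 522 z95 60 topmean [466.  -2.  57.] mid [457.   3.  57.] ext [85. 88. 11.] px 321.1 231.4
scene0 cup 902 z95 99 topmean [ 443. -177.   97.] mid [ 439. -176.   98.] ext [77. 73. 15.] px 262.8 241.0
scene0 gcup 837 z95 102 topmean [ 469. -359.  105.] mid [ 460. -358.  123.] ext [73. 73. 57.] px 204.3 270.7
scene0 tube 395 z95 120 topmean [615. 118. 117.] mid [616. 125. 117.] ext [ 31. 129.  10.] px 385.1 235.9
   rect ((613.0993041992188, 125.42340087890625), (26.966787338256836, 128.4175567626953), 4.741110801696777)
```

View pics/cropT.png

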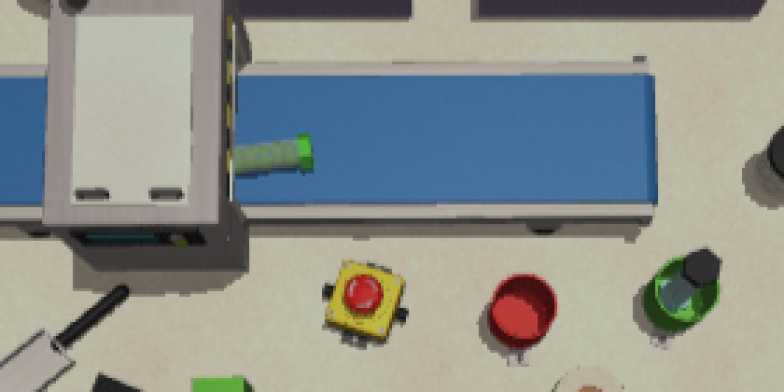

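Crop: the yellow-boxed stop's head is at crop (363,293), the jammed tube's foot at crop (305,153) with its body running into the tunnel, and the empty red cup at crop (522,310). Depth agrees with the sizes given: stop top about 94, cup rim about 100, tube top about 120. I'll close in with the wrist camera, staying clear of the detector head.

```bash
cat >> h.py <<'E'
def ori(d,y):
    "rotvec for tool z along d, closing axis along y"
    d=np.array(d,float);d/=np.linalg.norm(d);y=np.array(y,float);y-=d*(y@d);y/=np.linalg.norm(y)
    return R.from_matrix(np.stack([np.cross(y,d),y,d],1)).as_rotvec()
E
python3 - <<'E'
from h import *
o=ctrl.get_obs()
ctrl.move_l([440,-20,430],v=250)
snap('wrist','w1')
print(ctrl.get_obs()['joint_pos'].round(2))
ctrl.move_l([480,-60,430],v=250)
snap('wrist','w2'); ob=ctrl.get_obs(); print(ob['joint_pos'].round(2),ob['time_s'])
for s in(1,-1):
  for n,p,d in(('press',[455,4,300],[0,0,-1]),('draw',[609,85-53,102+146],[0,.35,-.94]),('turn',[455,4,237],[0,0,-1])):
    for y in ([s,0,0],[0,s,0]):
        q=ctrl.inverse_kinematics(p,ori(d,y)); print(n,y,None if q is None else np.round(q,2))
E
```

```text
[-0.12  0.2   0.13  1.91 -0.03  1.03  1.34]
[-0.05  0.27  0.15  1.82 -0.05  1.06  1.44] 3.5167
press [1, 0, 0] [-0.33  0.4   0.36  2.08 -0.22  0.7   0.18]
press [0, 1, 0] [-0.11  0.38  0.07  2.08 -0.04  0.69  1.55]
draw [1, 0, 0] [-0.11  0.66  0.21  1.75 -0.65  0.87  0.51]
draw [0, 1, 0] [ 0.06  0.65 -0.08  1.74 -0.44  0.8   1.89]
turn [1, 0, 0] [-0.28  0.5   0.31  2.15 -0.3   0.53  0.26]
turn [0, 1, 0] [-0.1   0.48  0.06  2.15 -0.06  0.51  1.57]
press [-1, 0, 0] [ 0.52  0.47 -0.83  2.07  0.49  0.8   2.53]
press [0, -1, 0] [-0.57  0.47  0.73  2.09 -0.46  0.75 -1.12]
draw [-1, 0, 0] [ 0.58  0.86 -1.03  1.74  0.49  0.84  2.6 ]
draw [0, -1, 0] [-0.35  0.74  0.62  1.75 -0.91  1.05 -0.83]
turn [-1, 0, 0] [ 0.08  0.49 -0.2   2.15  0.19  0.52  2.88]
turn [0, -1, 0] [-0.5   0.57  0.65  2.15 -0.61  0.61 -0.98]
```

View pics/w1.png

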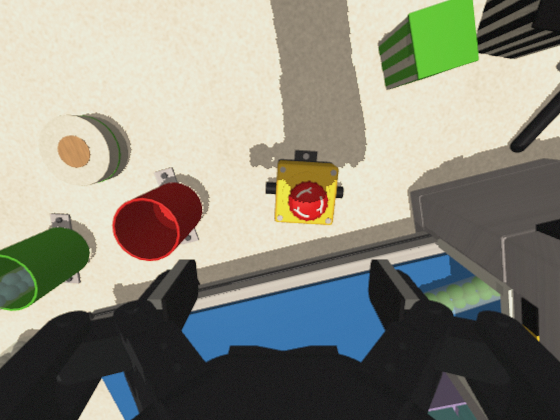

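Wrist view: stop head at (308,200) in its yellow box, red cup rim centre about (147,228), and the tube body at (460,295) with its foot behind the right finger.

Run:
```python
from h import *
for fn in('w1','w2'):
    im=cv2.imread(f'pics/{fn}.png'); h=cv2.cvtColor(im,cv2.COLOR_BGR2HSV).astype(int); H,S,V=h[...,0],h[...,1],h[...,2]
    w=cloud(fn); X,Y,Z=w[...,0],w[...,1],w[...,2]
    red=((H<8)|(H>172))&(S>130); grn=(H>30)&(H<85)&(S>60)
    for k,m in(('stop',red&(abs(X-454)<40)&(abs(Y-4)<40)&(Z>88)),('cup',red&(abs(X-437)<55)&(abs(Y+175)<55)&(Z>93)),('tube',grn&(abs(X-610)<40)&(Y>40)&(Y<160)&(Z>108))):
        p=w[m]
        if len(p)<5: print(fn,k,len(p)); continue
        c,r=cv2.minEnclosingCircle(p[:,:2].astype(np.float32)); zz=np.median(p[:,2])
        print(fn,k,len(p),p.mean(0).round(1),'circ',np.round(c,1),round(r,1),'mid',((p.min(0)+p.max(0))/2).round(1),'ext',np.ptp(p,axis=0).round(0),'z',round(zz,1))
        if k=='tube': 
            for a in range(40,160,10):
                q=p[(p[:,1]>=a)&(p[:,1]<a+10)]
                if len(q): print('   ',a,len(q),q.min(0).round(0),q.max(0).round(0))
```

```text
w1 stop 966 [452.4   5.3  92.5] circ [453.7   5.4] 22.0 mid [453.4   5.5  92.1] ext [43. 42.  8.] z 92.8
w1 cup 894 [ 437.8 -174.9   98.5] circ [ 437.3 -174.3] 37.1 mid [ 437.3 -173.7   97.8] ext [73. 72. 10.] z 99.3
w1 tube 637 [597.2 141.3 114.1] circ [596.6 136.8] 24.5 mid [598.3 136.2 113.9] ext [20. 48. 12.] z 114.6
    110 23 [593. 112. 108.] [597. 120. 113.]
    120 101 [593. 120. 108.] [605. 130. 119.]
    130 157 [590. 130. 108.] [608. 140. 119.]
    140 175 [589. 140. 108.] [608. 150. 119.]
    150 181 [588. 150. 108.] [607. 160. 120.]
w2 stop 1118 [453.2   4.6  92.4] circ [454.3   5.4] 22.1 mid [454.5   5.5  92. ] ext [44. 43.  8.] z 92.8
w2 cup 901 [ 437.8 -175.7   98.6] circ [ 437.6 -174.1] 36.9 mid [ 437.6 -174.1   97.7] ext [73. 73.  9.] z 99.6
w2 tube 2006 [603.3 108.5 115.4] circ [605.5 111.9] 50.8 mid [607.8 110.6 115.2] ext [39. 99. 14.] z 116.2
    60 250 [597.  61. 108.] [626.  70. 122.]
    70 235 [597.  70. 108.] [626.  80. 122.]
    80 188 [597.  80. 108.] [627.  90. 119.]
    90 188 [596.  90. 108.] [616. 100. 120.]
    100 172 [595. 100. 108.] [614. 110. 119.]
    110 189 [594. 110. 108.] [614. 120. 119.]
    120 200 [592. 120. 108.] [613. 130. 119.]
    130 178 [591. 130. 108.] [612. 140. 120.]
    140 204 [590. 140. 108.] [610. 150. 119.]
    150 202 [588. 150. 108.] [609. 160. 120.]
```

Run:
```python
from h import *
ctrl.move_gripper(0)
D=ori([0,0,-1],[0,1,0])
ctrl.goto([454,5.4,310],D)
ctrl.move_l([454,5.4,274],v=100)
f0=ctrl.get_obs()['contact_force'][2]
ctrl.move_l([454,5.4,262],v=15); o=ctrl.get_obs(); print(o['ee_pos'].round(1),o['contact_force'].round(1),f0)
r=ctrl.move_l([454,5.4,250],v=10,stop_force=25); o=ctrl.get_obs(); print(r,o['ee_pos'].round(1),o['contact_force'].round(1))
ctrl.sleep(.2)
ctrl.move_l([454,5.4,300],v=80); ctrl.move_l([420,-20,400],v=250); ctrl.sleep(.2)
snap('wrist','w3'); w=cloud('w3'); im=cv2.imread('pics/w3.png'); h=cv2.cvtColor(im,cv2.COLOR_BGR2HSV).astype(int)
m=((h[...,0]<8)|(h[...,0]>172))&(h[...,1]>130)&(abs(w[...,0]-454)<30)&(abs(w[...,1]-5)<30)
print(m.sum(),np.nanpercentile(w[m][:,2],[50,75,95]),ctrl.get_obs()['time_s'])
```

```text
[454.2   5.4 262.2] [-0.4 -0.   5.9] 0.2828804319024171
True [454.1   5.4 258.4] [-1.9  0.5 11.4]
1116 [86.59282316 87.71536185 88.67355792] 8.7167
```

Pressed to 9 mm (TCP 258.4). The head's top now reads about 88 instead of 94, so it is latched. Next I draw the tube out.

Run:
```python
from h import *
t=np.array([-.13,.991,0]);t/=np.linalg.norm(t); d=.35*t+np.array([0,0,-.937]); y=np.array([t[1],-t[0],0])
O=ori(d,y); d/=np.linalg.norm(d)
G=np.array([613,61,0])+27*t+[0,0,110]; T=G-155*d
pre=T-110*d
ctrl.move_l([480,-60,430],v=250)
ctrl.move_gripper(85)
ctrl.goto(pre,O); ctrl.move_l(T,v=80); print(ctrl.get_obs()['contact_force'].round(1),ctrl.get_obs()['ee_pos'].round(1),T.round(1))
ctrl.move_gripper(25); o=ctrl.get_obs(); print(o['gripper_width'],o['grip_force'],o['contact_force'].round(1))
T2=T-290*t+[0,0,.5]
ctrl.move_l(T+[0,0,.5]-20*t,v=40); print(ctrl.get_obs()['contact_force'].round(1))
ctrl.move_l(T2,v=130); o=ctrl.get_obs(); print(o['gripper_width'],o['contact_force'].round(1))
ctrl.move_l(T2-[0,0,.5],v=10)
ctrl.move_gripper(85); ctrl.move_l(T2-110*d,v=150)
snap('wrist','w4');snap('top','t4');snap('scene','s4'); print(ctrl.get_obs()['time_s'],ctrl.get_obs()['joint_pos'].round(2))
a=cv2.imread('pics/top0.png')
cv2.imwrite('pics/v4.png',np.hstack([cv2.resize(cv2.imread('pics/t4.png')[110:250,160:380],(440,280)),cv2.resize(cv2.imread('pics/w4.png'),(360,280))]))
```

```text
[ 0.3 -0.4 -0.2] [616.7  33.7 255.7] [616.5  34.  255.2]
30.20808739748345 59.29026424884796 [ 0.7 -1.5  4.5]
[-0.3  1.4  6. ]
30.256151586271386 [-0.4  2.7  6.2]
17.8333 [ 0.32  0.78  0.31  1.17 -0.49  1.48  0.8 ]
```

View pics/v4.png

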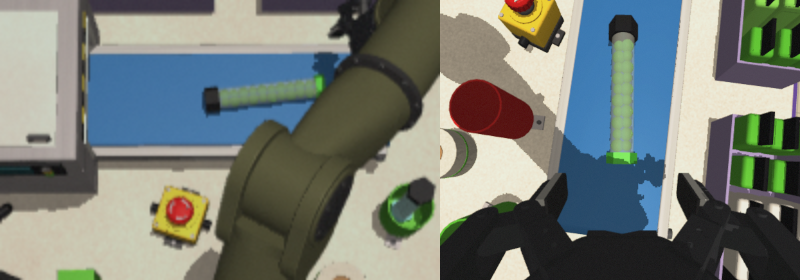

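The tube lies fully out on the belt, lid toward the tunnel: wrist view has the lid at about (622,30) and the foot at about (622,157) of the montage. I measure it and check the regrasp and placing poses.

Run:
```python
from h import *
w=cloud('w4'); Z=w[...,2]
m=(Z>106)&(Z<128)&(w[...,0]>570)&(w[...,0]<690)&(w[...,1]>-280)&(w[...,1]<20)
n,l,s,c=cv2.connectedComponentsWithStats(m.astype(np.uint8)); i=1+s[1:,4].argmax(); p=w[l==i]
r=cv2.minAreaRect(p[:,:2].astype(np.float32)); print(s[i],r, np.percentile(p[:,2],[50,95]))
b=cv2.boxPoints(r); print(b.round(1))
q=[(a,p[(p[:,1]>=a)&(p[:,1]<a+20)]) for a in range(-260,20,20)]
for a,x in q:
    if len(x): print(a,len(x),x.min(0).round(0),x.max(0).round(0))
c=np.array(r[0]); e=(b[np.argsort(b[:,1])]); foot=e[:2].mean(0); lid=e[2:].mean(0); t=np.append(lid-foot,0); L=np.linalg.norm(t); t/=L; print('foot',foot,'lid',lid,'L',L,t)
for a in(45,55,65):
  for g in (42,):
    A=np.radians(a); y=np.array([t[1],-t[0],0]); d=-np.sin(A)*t+np.array([0,0,-np.cos(A)])
    G=np.append(lid,104)-g*t; 
    for s in(1,-1):
        q=ctrl.inverse_kinematics(G-155*d,ori(d,s*y)); print('grasp',a,s,None if q is None else q.round(2))
        for yaw in range(-180,181,30):
            f=R.from_euler('z',yaw,degrees=True).apply([0,1,0]); dd=np.cos(A)*f+np.array([0,0,-np.sin(A)]); yy=np.cross(f,[0,0,1])
            k=[]
            for z in(5+190-g+5,5+190-g+110):
                q=ctrl.inverse_kinematics(np.array([437.4,-174.2,z])-155*dd,ori(dd,s*yy)); k.append(None if q is None else q.round(2))
            if k[0] is not None and k[1] is not None: print('   place',yaw,s,k[0],k[1][6])
```

```text
[ 260   22   46  224 8174] ((638.0573120117188, -128.97198486328125), (37.637672424316406, 191.09776306152344), 6.783073425292969) [116.79084401 120.5305828 ]
[[ 608.1  -36.3]
 [ 630.7 -226.1]
 [ 668.  -221.6]
 [ 645.5  -31.9]]
-240 217 [ 630. -226.  106.] [ 667. -220.  122.]
-220 973 [ 630. -220.  106.] [ 667. -200.  123.]
-200 870 [ 629. -200.  106.] [ 662. -180.  120.]
-180 856 [ 626. -180.  106.] [ 659. -160.  120.]
-160 838 [ 624. -160.  106.] [ 657. -140.  121.]
-140 808 [ 622. -140.  106.] [ 654. -120.  120.]
-120 816 [ 619. -120.  106.] [ 653. -100.  120.]
-100 789 [ 618. -100.  106.] [650. -80. 120.]
-80 779 [615. -80. 106.] [648. -60. 120.]
-60 1007 [609. -60. 106.] [648. -40. 122.]
-40 221 [609. -40. 106.] [646. -33. 122.]
foot [ 649.34265 -223.85207] lid [626.772    -34.091904] L 191.09776229434235 [-0.11811064  0.99300044  0.        ]
grasp 45 1 [-0.78  0.97  0.88  1.76  0.15  0.68 -0.16]
   place -180 1 [-0.15  0.51 -0.08  2.2   1.04  0.98  2.07] 2.33
   place -60 1 [ 0.71  0.47  0.2   2.37 -1.46  0.87  1.15] 0.72
   place -30 1 [ 0.68  0.58  0.22  2.07 -0.97  1.13  1.0
[... 3748 characters left out ...]
 [ 0.43  0.26 -0.24  2.39  1.18  0.21  0.13] 1.15
   place -90 -1 [ 1.22  0.4  -1.03  2.36  1.01  0.25  0.93] 2.39
   place -60 -1 [ 1.42  0.58 -1.22  2.23  0.52  0.44  1.99] 2.49
   place -30 -1 [ 1.39  0.7  -1.23  2.05  0.34  0.73  2.67] 2.88
   place 0 -1 [-0.06  0.8   1.15  1.9  -0.9   1.48 -1.66] -1.86
   place 30 -1 [-0.08  0.81  1.05  1.76 -0.71  1.49 -1.38] -1.5
   place 60 -1 [-0.16  0.81  0.99  1.7  -0.54  1.44 -1.08] -1.16
   place 90 -1 [-0.26  0.77  0.91  1.72 -0.35  1.31 -0.8 ] -0.85
   place 120 -1 [-0.37  0.7   0.85  1.82 -0.18  1.1  -0.52] -0.58
   place 150 -1 [-0.48  0.61  0.83  1.97 -0.02  0.84 -0.23] -0.29
   place 180 -1 [-0.55  0.51  0.84  2.15  0.1   0.54  0.11] -0.01
```

A tilted regrasp here would bring the wrist close to the detector head, so I first draw the tube 75 mm farther.

```bash
cat > tube.py <<'E'
from h import *
def tube(fn):
    w=cloud(fn); Z=w[...,2]
    m=(Z>106)&(Z<128)&(w[...,0]>565)&(w[...,0]<695)&(w[...,1]>-330)&(w[...,1]<20)
    n,l,s,c=cv2.connectedComponentsWithStats(m.astype(np.uint8)); p=w[l==1+s[1:,4].argmax()]
    b=cv2.boxPoints(cv2.minAreaRect(p[:,:2].astype(np.float32))); e=b[np.argsort(b[:,1])]; foot=e[:2].mean(0); lid=e[2:].mean(0)
    t=np.append(lid-foot,0); L=np.linalg.norm(t); return foot,lid,t/L,L
E
python3 - <<'E'
from tube import *
foot,lid,t,L=tube('w4'); d=.35*t+np.array([0,0,-.937]); d/=np.linalg.norm(d); y=np.array([t[1],-t[0],0]); O=ori(d,y)
T=np.append(foot,110)+27*t-155*d
ctrl.move_l(T-40*d,O,v=150); ctrl.move_l(T,v=80); ctrl.move_gripper(25); o=ctrl.get_obs(); print(o['gripper_width'],o['contact_force'].round(1))
T2=T-75*t; ctrl.move_l(T2+[0,0,.5],v=100); ctrl.move_l(T2,v=10); ctrl.move_gripper(85); ctrl.move_l(T2-110*d,v=200)
snap('wrist','w5'); f=tube('w5'); print(f,ctrl.get_obs()['time_s'])
foot,lid,t,L=f
A=np.pi/4; y=np.array([t[1],-t[0],0]); d=-np.sin(A)*t+np.array([0,0,-np.cos(A)])
T=np.append(lid,106)-45*t-159*d
for z in(0,60,140,180): print(z,T,[None if q is None else q.round(2) for q in[ctrl.inverse_kinematics(T+[0,0,z],ori(d,s*y)) for s in(1,-1)]])
E
```

```text
29.872604399758643 [-0.9 -1.4  4.3]
(array([ 657.9949 , -299.79037], dtype=float32), array([ 636.11365, -110.29123], dtype=float32), array([-0.11470657,  0.99339942,  0.        ]), np.float64(190.7582611090114)) 22.1333
0 [628.37898603 -43.30632816 218.42997821] [array([-0.68,  0.98,  0.93,  1.77,  0.1 ,  0.59, -0.03]), array([-0.26,  0.77,  0.13,  1.77,  0.94,  0.92,  2.38])]
60 [628.37898603 -43.30632816 218.42997821] [array([-0.68,  0.88,  0.92,  1.74,  0.19,  0.69, -0.04]), array([-0.24,  0.68,  0.1 ,  1.73,  0.9 ,  1.  ,  2.49])]
140 [628.37898603 -43.30632816 218.42997821] [array([-0.68,  0.75,  0.9 ,  1.66,  0.28,  0.84, -0.03]), array([-0.22,  0.59,  0.07,  1.65,  0.85,  1.13,  2.62])]
180 [628.37898603 -43.30632816 218.42997821] [array([-0.67,  0.7 ,  0.88,  1.61,  0.32,  0.92, -0.02]), array([-0.22,  0.55,  0.06,  1.61,  0.83,  1.19,  2.69])]
```

Run:
```python
from tube import *
foot,lid,t,L=tube('w5')
A=np.pi/4; y=np.array([t[1],-t[0],0]); d=-np.sin(A)*t+np.array([0,0,-np.cos(A)]); O=ori(d,y)
T=np.append(lid,106)-45*t-159*d
ctrl.goto(T+[0,0,140],O); ctrl.move_l(T+[0,0,30],v=150); r=ctrl.move_l(T,v=50,stop_force=15); o=ctrl.get_obs(); print(r,o['ee_pos'].round(1),T.round(1),o['contact_force'].round(1))
ctrl.move_gripper(25); o=ctrl.get_obs(); print(o['gripper_width'],o['grip_force'],o['contact_force'].round(1))
Rg=R.from_rotvec(o['ee_rot']); foot3=np.append(lid,102)-190*t
np.savez('rel.npz',foot=Rg.inv().apply(foot3-o['ee_pos']),t=Rg.inv().apply(t))
ctrl.move_l(T+[0,0,175],v=120); o=ctrl.get_obs(); print(o['gripper_width'],o['contact_force'].round(1),o['time_s'])
snap('scene','s6');snap('top','t6');snap('wrist','w6')
cv2.imwrite('pics/v6.png',np.hstack([cv2.resize(cv2.imread('pics/s6.png')[150:350,180:460],(420,300)),cv2.resize(cv2.imread('pics/w6.png'),(380,300))]))
```

```text
False [628.4 -43.4 218.5] [628.4 -43.3 218.4] [ 0.7 -0.4  0.3]
30.26056321664648 59.14182901382446 [-1.2  1.6  4. ]
29.87341074658159 [-0.7 -0.2 -1.6] 27.2083
```

View pics/v6.png

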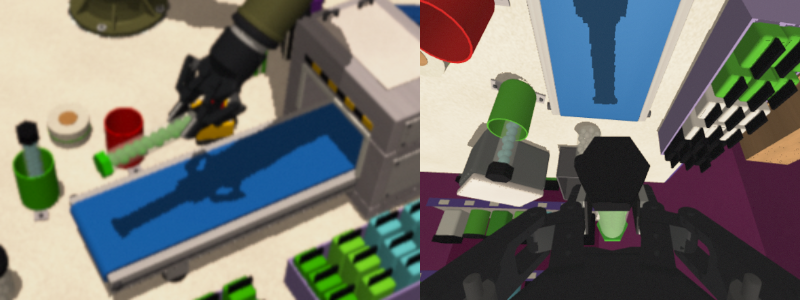

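```bash
cat > place.py <<'E'
from h import *
z=np.load('rel.npz'); fr,tr=z['foot'],z['t']
def pose(foot,yaw):
    f=R.from_euler('z',yaw,degrees=True).apply([0,1,0]); x=np.cross(f,[0,0,1])
    # map tool: tr->+z, closing axis (tool y) -> x (nearest)
    Rm,_=R.align_vectors([[0,0,1],x],[tr,[0,1,0]],weights=[10,1]); return np.array(foot)-Rm.apply(fr),Rm.as_rotvec()
E
python3 - <<'E'
from place import *
C=[437.4,-174.2]
for yaw in(0,-15,-30,-45):
    print(yaw,[None if q is None else q.round(2) for q in[ctrl.inverse_kinematics(*pose(C+[zz],yaw)) for zz in(150,5)]])
p,o=pose(C+[150],-30); print(p,o)
ctrl.goto(p,o); ob=ctrl.get_obs(); print(ob['gripper_width'],ob['contact_force'].round(1),ob['joint_pos'].round(2),ob['time_s'])
ctrl.sleep(.3)
for n in('scene','top','wrist'): snap(n,n[0]+'7')
w=cloud('s7'); X,Y,Z=[w[...,i] for i in range(3)]
m=(abs(X-437)<60)&(abs(Y+174)<60)&(Z>125)&(Z<270)
im=cv2.imread('pics/s7.png');h=cv2.cvtColor(im,cv2.COLOR_BGR2HSV).astype(int); g=m&(h[...,0]>30)&(h[...,0]<85)&(h[...,1]>60)
for a in range(140,270,15):
    q=w[g&(Z>=a)&(Z<a+15)]
    if len(q)>3: print(a,len(q),q.min(0).round(0),q.max(0).round(0))
cv2.imwrite('pics/v7.png',np.hstack([cv2.resize(im[130:330,160:400],(420,350)),cv2.resize(cv2.imread('pics/w7.png'),(380,350))]))
E
```

```text
0 [array([ 0.23,  0.67,  0.89,  1.63, -0.79,  1.87,  1.29]), array([ 0.3 ,  0.82,  0.75,  1.78, -0.85,  1.62,  1.44])]
-15 [array([ 0.22,  0.61,  0.95,  1.77, -0.89,  1.78,  1.17]), array([ 0.29,  0.81,  0.85,  1.92, -0.99,  1.59,  1.41])]
-30 [array([ 0.19,  0.55,  1.04,  1.91, -0.99,  1.68,  1.06]), array([ 0.35,  0.72,  0.8 ,  2.07, -1.11,  1.45,  1.31])]
-45 [array([ 0.09,  0.51,  1.19,  2.06, -1.1 ,  1.59,  0.96]), array([ 0.44,  0.62,  0.66,  2.22, -1.24,  1.24,  1.23])]
[ 379.12851547 -275.430794    407.46898717] [-2.24716702 -1.297474   -0.93069606]
29.990040989935952 [ 0.6 -0.7 -2.2] [ 0.18  0.56  1.03  1.91 -0.99  1.68  1.05] 28.5333
140 25 [ 434. -193.  144.] [ 459. -152.  155.]
155 68 [ 431. -194.  155.] [ 458. -154.  170.]
170 44 [ 435. -190.  170.] [ 456. -162.  185.]
185 34 [ 443. -189.  186.] [ 457. -167.  200.]
200 29 [ 443. -187.  200.] [ 456. -168.  215.]
215 34 [ 445. -186.  215.] [ 457. -166.  229.]
230 36 [ 444. -187.  230.] [ 457. -166.  245.]
245 36 [ 447. -188.  246.] [ 456. -165.  259.]
260 20 [ 446. -186.  261.] [ 455. -171.  269.]
```

View pics/v7.png

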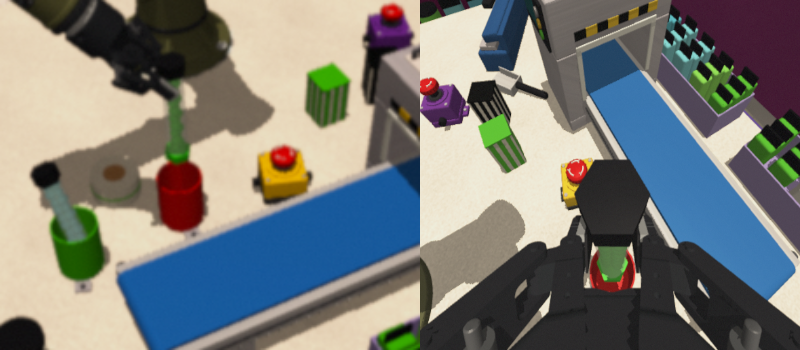

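The tube hangs upright, foot directly over the red cup (montage about (178,155), within about 4 mm of its axis). I lower it until contact.

Run:
```python
from place import *
C=[436.5,-173]
ctrl.move_l(*pose(C+[112],-30),v=120)
r0=ctrl.move_l(*pose(C+[20],-30),v=60,stop_force=12); print(r0,ctrl.get_obs()['contact_force'].round(1))
r=ctrl.move_l(*pose(C+[0],-30),v=12,stop_force=4); o=ctrl.get_obs(); p=pose(C+[5],-30)[0]; print(r,o['ee_pos'].round(1),p.round(1),o['contact_force'].round(1))
if r and not r0 and abs(o['ee_pos'][2]-p[2])<5:
    ctrl.move_gripper(60); ctrl.sleep(.3)
    d=R.from_rotvec(o['ee_rot']).apply([0,0,1]); ctrl.move_gripper(85)
    ctrl.move_l(o['ee_pos']-90*d,v=120)
    ctrl.sleep(.3)
for n in('scene','wrist'): snap(n,n[0]+'8')
print(ctrl.get_obs()['time_s'],ctrl.get_obs()['joint_pos'].round(2))
cv2.imwrite('pics/v8.png',np.hstack([cv2.resize(cv2.imread('pics/s8.png')[130:330,160:400],(420,350)),cv2.resize(cv2.imread('pics/w8.png'),(380,350))]))
for y in([0,1,0],[1,0,0],[.7,-.7,0],[.7,.7,0]): 
    q=ctrl.inverse_kinematics([454,5.4,300],ori([0,0,-1],y)); print(y,None if q is None else q.round(2))
```

```text
False [ 0.3  0.3 -1.7]
True [ 378.4 -274.2  264. ] [ 378.2 -274.2  262.5] [-1.1 -1.1  4.9]
34.5917 [ 0.38  0.7   0.97  1.95 -1.    1.65  1.29]
[0, 1, 0] [-0.61  0.48  0.79  2.09 -0.5   0.76  2.07]
[1, 0, 0] [-0.81  0.68  1.22  2.09 -0.81  0.96  0.86]
[0.7, -0.7, 0] [-0.81  0.68  1.23  2.09 -0.81  0.97  0.09]
[0.7, 0.7, 0] [-0.74  0.58  1.04  2.09 -0.68  0.86  1.5 ]
```

View pics/v8.png

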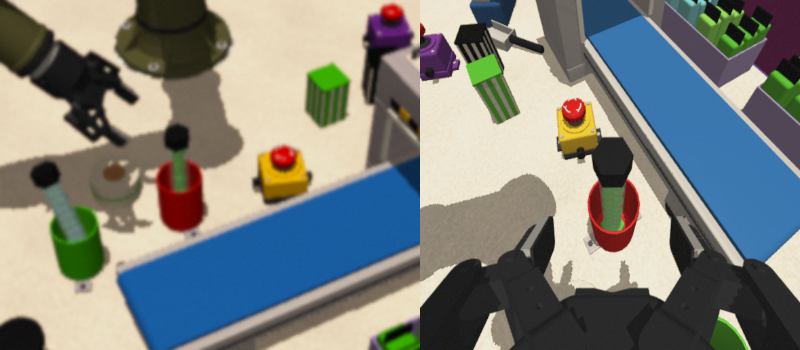

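The tube stands in the red cup (montage (180,165) and (613,210)), released, with the stop still latched. Next I release the stop.

Run:
```python
from h import *
o=ctrl.get_obs(); p=o['ee_pos'].copy(); d=R.from_rotvec(o['ee_rot']).apply([0,0,1])
ctrl.move_l(p-30*d+[0,0,50],v=200)
O=ori([0,0,-1],[.7,.7,0]); X=[454.2,5.4]
ctrl.goto(X+[330],O); ctrl.move_l(X+[290],v=150)
r=ctrl.move_l(X+[237],v=60,stop_force=12); print(r,ctrl.get_obs()['contact_force'].round(1))
if not r:
    ctrl.move_gripper(30); o=ctrl.get_obs(); print(o['gripper_width'],o['grip_force'],o['contact_force'].round(1),o['torque'].round(2))
    q=o['joint_pos'].copy(); q0=q.copy()
    for a in(.3,.6,.84):
        q[6]=q0[6]-a; ctrl.movej(q); o=ctrl.get_obs(); print(a,o['contact_force'].round(1),o['torque'].round(2),o['gripper_width'])
    ctrl.sleep(.2); ctrl.move_gripper(85); ctrl.sleep(.3)
    ctrl.move_l(X+[330],v=100)
ctrl.move_l([420,-20,410],v=200); ctrl.sleep(.3)
for n in('scene','wrist'): snap(n,n[0]+'9')
w=cloud('w9'); im=cv2.imread('pics/w9.png'); h=cv2.cvtColor(im,cv2.COLOR_BGR2HSV).astype(int)
m=((h[...,0]<8)|(h[...,0]>172))&(h[...,1]>130)&(abs(w[...,0]-454)<30)&(abs(w[...,1]-5)<30)
print(m.sum(),np.nanpercentile(w[m][:,2],[50,75,95]),ctrl.get_obs()['time_s'])
cv2.imwrite('pics/v9.png',np.hstack([cv2.resize(cv2.imread('pics/s9.png')[130:330,160:400],(420,350)),cv2.resize(im,(380,350))]))
```

```text
False [ 0.6 -0.   0.7]
40.97346254917356 59.798458880977705 [-0.2  0.4  5.5] [ 0.21  0.1  -0.02]
0.3 [-0.4  0.4  4.7] [0.08 0.22 0.03] 41.234212461542626
0.6 [-0.7  1.3  7.7] [0.21 0.32 0.03] 41.43859869843933
0.84 [-1.9  1.2  7.9] [0.12 0.36 0.06] 41.229754128272496
1254 [92.79120163 93.96773421 95.01094422] 42.5833
```

View pics/v9.png

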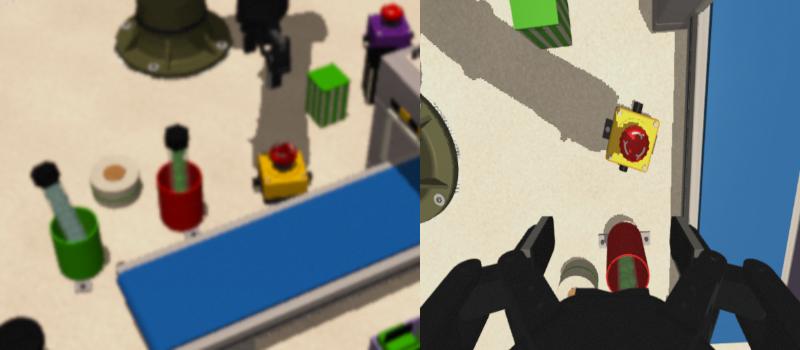

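The head reads 92.8 (median) again, as before the press, so it is out. The tube stands in the red cup and the arm is clear of everything.

```bash
python3 -c "
from bench import ctrl
print(ctrl.sign_off())"
```

```text
the job is handed in; nothing more can be done
None
```

I handed the job in at about 43 s of the 72 s: the stop was latched first, the tube was drawn out and stood lid up in the red cup, and the stop was then released and sprang back out; no verdict was returned.

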